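Break the stuck lid of a leak-test chamber free and hold it ajar

TASK

The leak test of the shower head in the grey bench chamber is over, but the clear lid is stuck fast in its rubber seal and the red-knobbed clamp still holds it down: swing the clamp aside until its arm lies well clear of the lid. Then take the lid by its black handle, pull it up until it breaks free of the seal without flying open (front edge never more than 40 mm up), and hold it ajar, clear of the seal, with the front edge about 15 mm up (10 to 23 mm is fine) so that the chamber can breathe and the lid cannot stick again. Finish like that, still holding the lid steadily by its handle, with the tools and parts round the chamber left undisturbed.

Things in the scene. Friction and masses are not known exactly. Their poses are not given: they have to be found in the camera images.
- tester: leak-test chamber, fixed: grey box with aluminium flange, 181 (x) by 196 mm (y), clear lid with its top 120 mm up, white shower head inside, dial gauge and brass connection in front, clamp bracket amid the front reaching 127 mm ahead of the centre. Origin: centre of the underside; its x points from the clamp (front) to the hinge (back), z up
- lid (a joint): angle of the clear lid (0.33 to 0.6 kg) about a level hinge 96 mm behind the chamber's centre, 114 mm up: 0 shut, grows as the front rises. A bulb seal grips a bead under its front: the pull at the handle peaks at 12 to 20 N within the first 0.015 rad (2 mm), more if jerked, and the bead is out by 0.045 rad; then 3 to 5 N of weight remain. Let go, it drops onto the seal. The clamp's arm blocks it
- lid_handle (a point): middle of the bar of the lid's black bow handle: round bar 13 mm thick, 92 mm long along the chamber's y, its centre 35 mm above the lid's top, free underneath, to be gripped from above with the fingers closing along the chamber's x; 136 mm ahead of the hinge axis and 41 mm above it (155 mm up when shut); moves with the lid
- lid_front (a point): middle of the lower front edge of the lid, 182 mm ahead of the hinge axis; moves with the lid; 108 mm up when closed
- clamp (a joint): angle of the swing clamp about its upright pivot, counter-clockwise from above: at 0 (start: 0 to 0.2) its steel arm points to the back, over the lid; past 1.3 rad it no longer overlaps the lid, at 1.57 it lies along the front edge; stops at -0.05 and 1.75. Dry friction, about 1.2 N at the knob; stays where it is left
- clamp_knob (a point): centre of the upright round red knob on the clamp's tail, 22 mm above its foot and 14 mm below its top; knob 17 to 19 mm thick, 36 mm tall (134 to 170 mm up), on an 11 mm bar; 60 mm from the pivot, opposite the clamp's arm (so in front when clamped); swings with the clamp in an arc towards the chamber's -y
- clamp_pivot (a point): point on the clamp's pivot axis, 110 mm ahead of the chamber's centre, 120 mm up
- head_a: bystander: white plastic shower head, 125 mm disc, 92 mm tall, standing on its disc; origin at the centre of its underside
- caliper: bystander: vernier caliper, 200 x 66 x 10 mm, lying flat; origin at the centre of its underside
- driver: bystander: screwdriver with red and black handle, 182 mm, lying flat; origin at the centre of its underside
- spanner: bystander: open-ended spanner, 199 x 34 x 5 mm, lying flat; origin at the centre of its underside
- nipple_a: bystander: brass pipe nipple, 40 x 26 x 23 mm, lying; origin at the centre of its underside
- nipple_b: bystander: another brass pipe nipple, 40 x 26 x 23 mm, lying; origin at the centre of its underside
- ptfe: bystander: blue spool of thread tape, 64 x 55 x 16 mm; origin at the centre of its underside
- brush: bystander: purple hand brush, 30 x 86 x 55 mm; origin at the centre of its underside
- black_tape: bystander: roll of black tape, 55 x 53 x 19 mm; origin at the centre of its underside

How it is judged:
By the outcome, as a careful person would: the job done as asked, in the order asked, and still so for the second after the job is handed in, while the arm keeps its last pose, push and grip.
It also fails if it takes over 56 s, if anything falls off the work surface, if the arm or the gripper's body presses on something with over 40 N, if the wrist force passes 120 N, or if a joint passes its speed limit or range.

ROBOT

A 6-joint arm with a two-finger parallel gripper is mounted at the origin on a cart in front of the work surface, level with it; the furniture and walls round the work are solid. World frame = base frame: x ahead of the robot, y to its left, z up, the work surface at z = 0. Lengths are in m, angles in rad, forces in N, time in s.
With the tool pointing down it reaches from about 0.35 to 0.975 m from the base axis. Payload 4.9 kg.
Tool frame: the origin (TCP) lies midway between the tips of the shut fingers; the grasp point (between the pads) lies 19 mm behind it; z points along the fingers, y is the line along which they close (so a half turn about z gives the same grasp; the last joint's range is limited). The gripper opens to 85 mm and grips with 20 to 120 N. Pads are 22 mm wide; open, the fingers measure 114 mm over their backs; the gripper's body (76 mm by 85 mm) begins 54 mm behind the grasp point. The pads swing forward as they close: fully open they stand 13 mm farther back than shut.
Start: joints at [0.983, 0.053, 1.613, -0, 1.476, -0.119], TCP at [0.282, 0.558, 0.231] pointing down, gripper open.
Joint ranges: [-3.01, 3.01], [-1.01, 2.22], [0.06, 2.58], [-1.02, 4.17], [0.09, 2.62], [-3.14, 3.14]. Speed limits (rad/s): [2.57, 2.57, 3.14, 3.14, 3.14, 3.14].

INTERFACE

Orientations are given as a unit quaternion [w, x, y, z].
In Python, from plant import * gives the robot as it stands.
- The arm moves only by the tool jog_arm, never from a script. Its argument "targets" is a list of rows, each a list of 3 entries, a list of its own where there are three numbers: the shift along the tool's x, y, z in units of 25 mm (1.0 is 25 mm), then the turn, a rotation vector about the tool's x, y, z in units of 8 degrees (1.0 is 8 degrees), then the opening in per cent of the stroke, from 0 (shut) to 100 (fully open). A call has 1 to 8 rows; each row is the pose to reach, as a shift and turn from the pose commanded when the call began, along the tool's axes at that moment; what a row does not reach only later rows make up. A row lasts 1/8 s, in which the tool goes at most 62.5 mm and 10.7 degrees, less where a joint would pass 70% of its speed; a pose out of reach is approached as far as the arm can. A call with a gripper value outside its range is refused whole. The fingers move at their own pace and stop on an object; the grip force is fixed at half the most. Time passes only in rows, so rows that repeat a pose let the fingers close. It gives the time, the measured TCP pose, the force, the opening and the grip force at its end, in the units of the state.
- state(): the state, without advancing time (a new reading comes with each control period).
- grab_frame(name): name is "side" or "top" or "wrist"; returns (picture, depth): 480x640x3 uint8, red, green, blue; 480x640 float32, m along the optical axis (not along the pixel's ray), 0 where there is no reading.
- camera_params(name): a dict with "fovy" (degrees; the focal length in pixels is half the picture's height over the tangent of half this angle, whatever the lens; pixels are square), "cx", "cy" (the principal point, pixels), "rvec" (rotation vector, rad) and "tvec" (3), from world to camera coordinates, as OpenCV has them; the wrist camera has in their place "hand_eye" (4x4, takes a point from camera to tool coordinates, whose origin is the TCP and whose axes are the flange's). Camera axes: x right, y down, z forward; pixel columns grow to the right and rows downward; lengths in m; the calibration is good to about 2 mm. A picture is of the moment at which its call begins: read the wrist's pose just before it. camera_params takes no time and is no camera call.
- job_done(): hands the job in; it is judged then, once.
The state is a dict: "time": time; "joint_pos": joint angles; "joint_vel": joint speeds; "joint_efforts": joint torques, N m; "tool_pos": TCP position; "tool_rot": TCP orientation; "contact_force": force on the tool from outside, world axes, zero at the start; "ft_torque": the same for the moment, N m; "gripper_width": opening from 0.0 (shut) to 1.0 (fully open); "grasp_force": force on a finger pad.
Only numpy, scipy, OpenCV 4.12 (cv2) and the standard library are available. Lean on these libraries where they do the work, as an engineer would, in place of code of your own. Each camera call takes 0.05 s, during which the arm holds its last target. There are 200 camera calls.

## Working session

There is one attempt and no reset: what is moved stays moved. The work goes in short steps, Python scripts to look and compute and a tool call to move; the robot and the scene stay as the last step left them, time stands still between calls to the robot, and variables do not carry over. Pictures are saved under pics/ and viewed, at most 10 in all, crops included, and the job is handed in when it is done.

Besides the shell and the picture viewer there is one more tool, called after "Call:" as name(argument=value, ...), one argument or row to a line, values as JSON. jog_arm: Moves the arm, as the interface text tells. Its arguments: {"type":"object","properties":{"targets":{"type":"array"}},"required":["targets"]}

```bash
ls; mkdir -p pics
cat > h.py <<'E'
from plant import *
import numpy as np, cv2, json
from scipy.spatial.transform import Rotation as R
def cam(n):
    c=camera_params(n); f=240/np.tan(np.radians(c["fovy"])/2)
    if n=="wrist":
        s=state(); q=np.array(s["tool_rot"]); T=np.eye(4); T[:3,:3]=R.from_quat(q[[1,2,3,0]]).as_matrix(); T[:3,3]=s["tool_pos"]; M=T@np.array(c["hand_eye"])
    else:
        M=np.eye(4); r=cv2.Rodrigues(np.array(c["rvec"],float))[0]; M[:3,:3]=r.T; M[:3,3]=-r.T@np.array(c["tvec"]).ravel()
    return f,c["cx"],c["cy"],M
def snap(n,name):
    C=cam(n); p,d=grab_frame(n); cv2.imwrite(f"pics/{name}.png",p[:,:,::-1]); np.savez(f"pics/{name}.npz",d=d,f=C[0],cx=C[1],cy=C[2],M=C[3]); return p,d
def world(name,u,v,z=None):
    a=np.load(f"pics/{name}.npz"); M=a["M"]; r=np.array([(u-a["cx"])/a["f"],(v-a["cy"])/a["f"],1.])
    if z is None: k=float(a["d"][int(v),int(u)]); 
    else: k=(z-M[2,3])/(M[:3,:3]@r)[2]
    return M[:3,:3]@(r*k)+M[:3,3]
E
python3 - <<'E'
from h import *
for n in("top","side"):
    snap(n,n+"0"); print(n,camera_params(n))
print(state())
E
```

```text
pics
top {'fovy': 44.22580592821632, 'cx': 319.2153473807508, 'cy': 252.8380834313857, 'rvec': array([ 2.08040617, -2.13853386,  0.23983753]), 'tvec': array([0.03104578, 0.58229443, 1.68946053])}
side {'fovy': 53.38269013185087, 'cx': 316.3338656037007, 'cy': 236.91799472034174, 'rvec': array([ 2.16988093, -0.59879207,  0.28734112]), 'tvec': array([-0.47640437,  0.27862366,  1.38588877])}
{'time': 0.1, 'joint_pos': array([ 9.83024667e-01,  5.33021283e-02,  1.61414586e+00, -8.36400234e-06,
        1.47600164e+00, -1.19001658e-01]), 'joint_vel': array([ 0.00101233,  0.00049874, -0.00284111,  0.00124139, -0.00222915,
        0.00086794]), 'joint_efforts': array([ 6.44641887e-05, -3.94903708e+01, -3.71362925e+01, -1.29675736e-04,
        3.90005283e-03, -2.22683951e-05]), 'tool_pos': array([0.28205847, 0.5571076 , 0.23018543]), 'tool_rot': array([-3.17422338e-04,  2.32244357e-01,  9.72657029e-01, -8.72552251e-04]), 'contact_force': array([-0.30751007,  0.09657617,  0.14094784]), 'ft_torque': array([ 0.01586543,  0.02436731, -0.0044358 ]), 'grasp_force': 0.0, 'gripper_width': 0.9957023350986508}
```

View pics/top0.png

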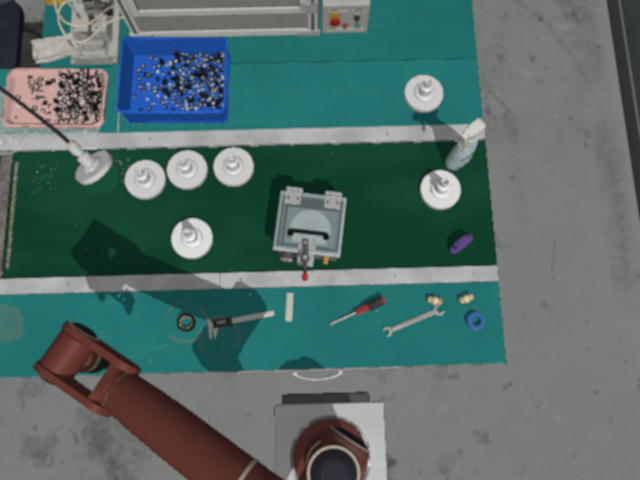

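View pics/side0.png

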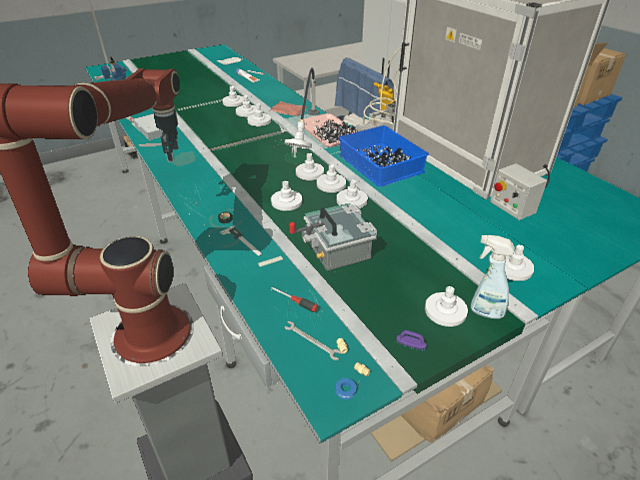

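The top view shows the chamber around pixel (310,228), its knob at (305,277), handle at (307,234), and hinge at the back (y≈195). I'll measure those roughly and then refine with the wrist camera.

Run:
```python
from h import *
for n,u,v,z in [("knob",305,276.5,.16),("handleL",289,233,.155),("handleR",327,236,.155),("pivot",305,258,.13),("hingeL",292,195,.12),("hingeR",332,199,.12)]:
    print(n,world("top0",u,v,z).round(3),world("top0",u,v).round(3))
im=cv2.imread("pics/top0.png")[170:290,250:370]; cv2.imwrite("pics/c1.png",cv2.resize(im,(600,600),interpolation=cv2.INTER_CUBIC))
print(camera_params("wrist"))
s=state();q=s["tool_rot"];print(R.from_quat([*q[1:],q[0]]).as_matrix().round(3))
```

```text
knob [0.495 0.057 0.16 ] [0.495 0.057 0.165]
handleL [0.622 0.1   0.155] [0.628 0.101 0.136]
handleR [ 0.611 -0.007  0.155] [ 0.613 -0.008  0.148]
pivot [0.554 0.057 0.13 ] [0.549 0.056 0.154]
hingeL [0.746 0.091 0.12 ] [0.743 0.09  0.13 ]
hingeR [ 0.731 -0.026  0.12 ] [ 0.728 -0.026  0.129]
{'fovy': 71.40947982162693, 'cx': 319.058953463754, 'cy': 240.40286475273695, 'hand_eye': array([[ 3.17523030e-04, -9.48604040e-01, -3.16465281e-01,
         8.18543293e-02],
       [ 9.99999927e-01,  2.34210039e-04,  3.01298193e-04,
         1.49191392e-04],
       [-2.11693337e-04, -3.16465354e-01,  9.48604045e-01,
        -1.42206059e-01],
       [ 0.00000000e+00,  0.00000000e+00,  0.00000000e+00,
         1.00000000e+00]])}
[[-0.892  0.452 -0.001]
 [ 0.452  0.892 -0.002]
 [ 0.    -0.002 -1.   ]]
```

View pics/c1.png

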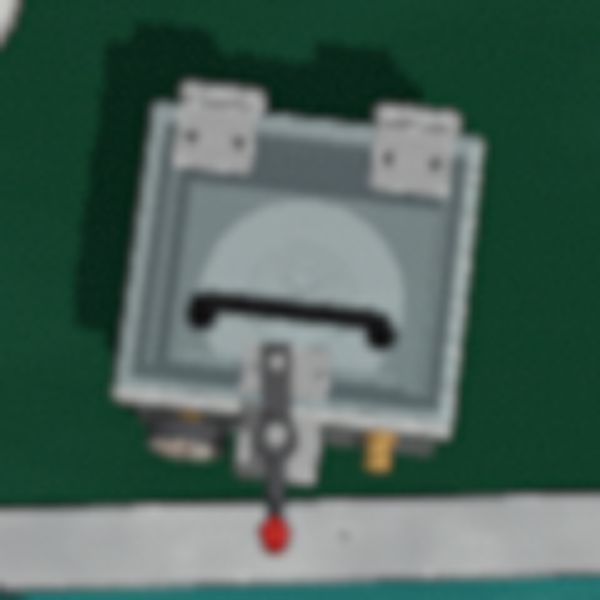

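The enlarged crop shows the handle bar from (200,308) to (380,330) and the knob at (275,535), with the pivot at (277,437). That makes the chamber yaw about -6.6°. The first move goes to a viewing pose above the clamp with the fingers shut.

Call:
jog_arm(
  targets=[
    [[-16.9,-11.5,-1.2],[0,0,8.7],0],
    [[-16.9,-11.5,-1.2],[0,0,8.7],0],
    [[-16.9,-11.5,-1.2],[0,0,8.7],0],
    [[-16.9,-11.5,-1.2],[0,0,8.7],0],
    [[-16.9,-11.5,-1.2],[0,0,8.7],0],
    [[-16.9,-11.5,-1.2],[0,0,8.7],0],
    [[-16.9,-11.5,-1.2],[0,0,8.7],0],
    [[-16.9,-11.5,-1.2],[0,0,8.7],0],
  ],
)

```text
time: 1.1
tool_pos: [0.524, 0.1187, 0.2603]
tool_rot: [-0.0, 0.746, 0.666, -0.0]
contact_force: [0.4, 0.7, -1.0]
gripper_width: 0.003
grasp_force: 0.0
```

Run:
```python
from h import *
snap("wrist","w1")
snap("wrist","w1")
s=state();q=s["tool_rot"];print(s["tool_pos"],R.from_quat([*q[1:],q[0]]).as_matrix().round(3))
```

```text
[0.52553009 0.11584448 0.2604849 ] [[ 0.12   0.993  0.   ]
 [ 0.993 -0.12  -0.002]
 [-0.002  0.001 -1.   ]]
```

View pics/w1.png

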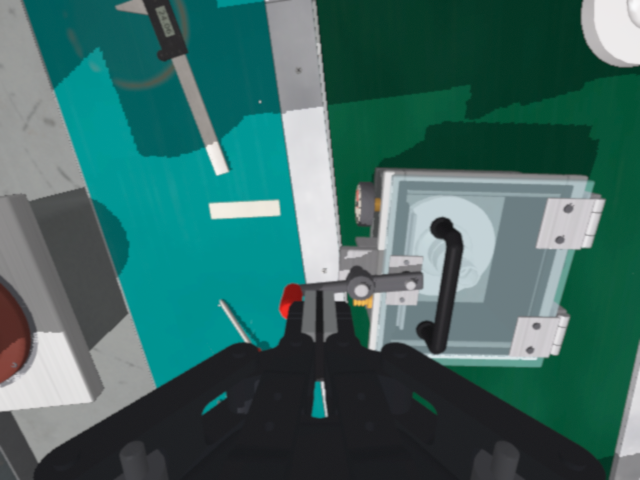

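The wrist view shows the knob at (292,298), its top near (292,291), and the pivot at (361,290). The handle bar runs from (455,240) to (438,345), and the lid edges are visible.

Run:
```python
from h import *
for n,u,v,z in [("knobtop",293,291,.17),("knobbot",290,313,.134),("pivot",361,290,.145),("armend",412,281,.135),("bar1",455,245,.16),("barm",450,290,.16),("bar2",440,340,.16),("lidFL",390,180,.12),("lidFR",378,352,.12),("lidBL",590,184,.12),("lidBR",546,357,.12)]:
    print(n,world("w1",u,v,z).round(4),world("w1",u,v).round(4))
im=cv2.imread("pics/w1.png")[200:360,270:480]; cv2.imwrite("pics/c2.png",cv2.resize(im,None,fx=3.75,fy=3.75,interpolation=cv2.INTER_CUBIC))
```

```text
knobtop [0.5025 0.0773 0.17  ] [0.4998 0.068  0.1516]
knobbot [0.4913 0.0373 0.134 ] [0.5151 0.1208 0.2768]
pivot [0.5569 0.0586 0.145 ] [0.5569 0.0583 0.1443]
armend [0.6031 0.0568 0.135 ] [0.602  0.0591 0.1395]
bar1 [0.6308 0.0963 0.16  ] [0.6306 0.0965 0.1604]
barm [0.6272 0.0579 0.16  ] [0.6271 0.058  0.1603]
bar2 [0.619 0.011 0.16 ] [0.6188 0.0113 0.1604]
lidFL [0.5913 0.1453 0.12  ] [0.5941 0.1429 0.1058]
lidFR [ 0.5705 -0.0259  0.12  ] [0.5482 0.1165 0.3028]
lidBL [0.7596 0.1217 0.12  ] [0.7591 0.1219 0.1206]
lidBR [ 0.7397 -0.0527  0.12  ] [ 0.7384 -0.0511  0.1218]
```

View pics/c2.png

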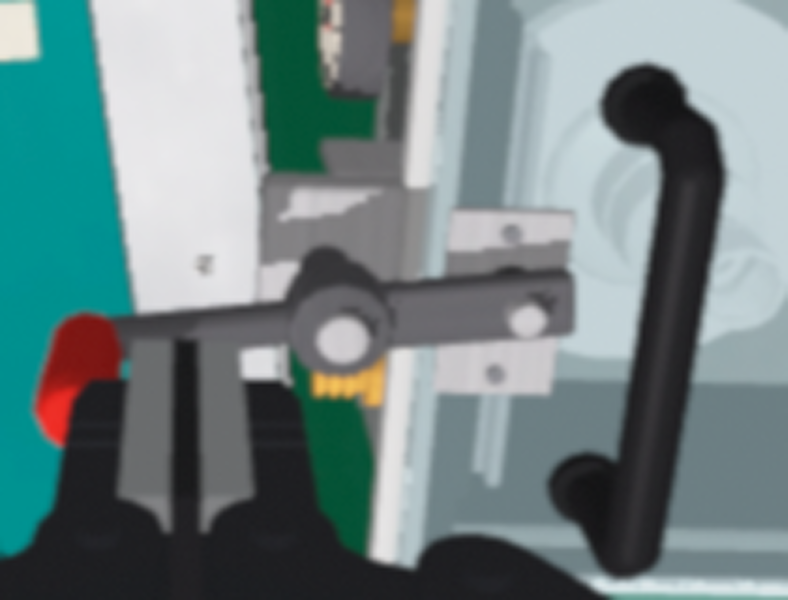

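The knob foot is at about (293,288), with its top leaning lower-left. The pivot is at (361,290), giving a world position of (0.557, 0.059). Next I lower the shut fingers beside the knob on its +y side.

Call:
jog_arm(
  targets=[
    [[-0.9,-0.9,0],[0,0,0],0],
    [[-0.9,-0.9,1.5],[0,0,0],0],
    [[-0.9,-0.9,3],[0,0,0],0],
    [[-0.9,-0.9,4.2],[0,0,0],0],
    [[-0.9,-0.9,4.6],[0,0,0],0],
    [[-0.9,-0.9,4.6],[0,0,0],0],
    [[-0.9,-0.9,4.6],[0,0,0],0],
  ],
)

```text
time: 2.08
tool_pos: [0.4998, 0.101, 0.1473]
tool_rot: [0.001, 0.746, 0.666, 0.001]
contact_force: [0.2, -0.2, 0.6]
gripper_width: 0.0
grasp_force: 0.0
```

Run:
```python
from h import *
s=state();print(s["tool_pos"])
r=np.array(s["tool_pos"])[:2]-[.557,.0586];print("b,a",r@[.993,-.12]*1e3,r@[.12,.993]*1e3)
p,d=snap("wrist","w2")
```

```text
[0.49975364 0.10103576 0.14730531]
b,a -61.937925674562464 35.26915143514761
```

View pics/w2.png

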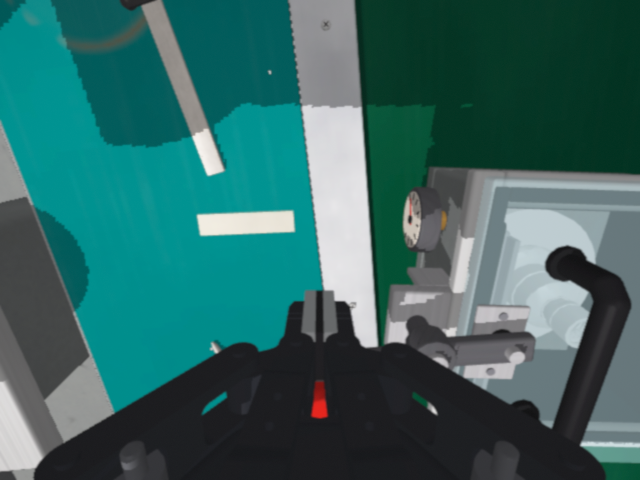

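The wrist view shows the knob (red at (319,398)) directly in line with the shut fingers, on the tool -x side. I now push it along its arc.

Call:
jog_arm(
  targets=[
    [[-0.5,0,0],[0,0,0],0],
    [[-0.8,0,0],[0,0,0],0],
    [[-1.1,0,0],[0,0,0],0],
    [[-1.4,0,0],[0,0,0],0],
    [[-1.7,0,0],[0,0,0],0],
    [[-1.9,0,0],[0,0,0],0],
    [[-2.15,0.1,0],[0,0,0],0],
    [[-2.4,0.3,0],[0,0,0],0],
  ],
)

```text
time: 3.12
tool_pos: [0.4989, 0.0398, 0.1452]
tool_rot: [-0.001, 0.746, 0.666, -0.001]
contact_force: [-0.9, 0.6, 0.7]
gripper_width: 0.001
grasp_force: 0.6
```

Call:
jog_arm(
  targets=[
    [[-0.25,0.2,0],[0,0,0],0],
    [[-0.5,0.5,0],[0,0,0],0],
    [[-0.7,0.8,0],[0,0,0],0],
    [[-0.85,1.05,0],[0,0,0],0],
    [[-0.95,1.25,0],[0,0,0],0],
    [[-1.0,1.4,0],[0,0,0],0],
    [[-1.0,1.45,0],[0,0,0],0],
    [[-1.0,1.45,0],[0,0,0],0],
  ],
)

```text
time: 4.12
tool_pos: [0.5334, 0.0137, 0.1454]
tool_rot: [-0.002, 0.746, 0.666, 0.002]
contact_force: [0.4, 9.5, -1.3]
gripper_width: 0.002
grasp_force: 3.9
```

Run:
```python
from h import *
s=state();print(s["tool_pos"],s["contact_force"])
r=np.array(s["tool_pos"])[:2]-[.557,.0586];print("b,a",r@[.993,-.12]*1e3,r@[.12,.993]*1e3)
p,d=snap("wrist","w3")
```

```text
[0.53335112 0.01366551 0.14540423] [ 0.39287221  9.52149403 -1.28982681]
b,a -18.091202419432033 -47.457810433983745
```

View pics/w3.png

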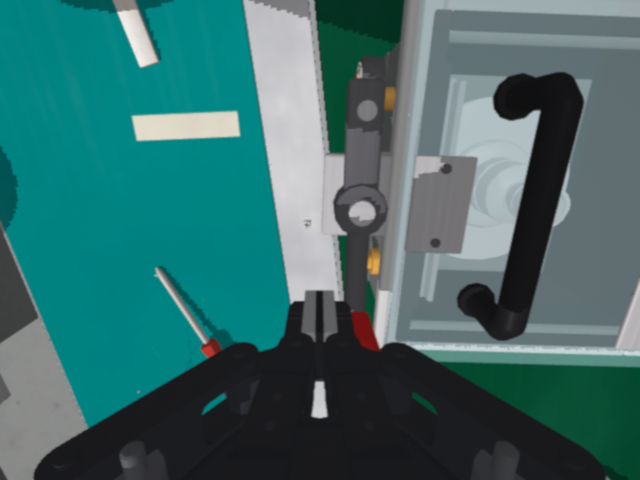

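The arm now points along the front edge: pivot at (362,210), arm end at (368,105), clear of the lid. I back off and rise, and measure the handle and clamp from this picture.

Call:
jog_arm(
  targets=[
    [[0.2,-0.4,0],[0,0,0],0],
    [[0.4,-0.8,0],[0,0,0],0],
    [[0.4,-0.8,-1.5],[0,0,0],20],
    [[0.4,-0.8,-3.2],[0,0,0],55],
    [[0.4,1,-3.2],[0,0,0],55],
    [[1,3,-3.2],[0,0,0],55],
    [[1.9,3.5,-3.2],[0,0,0],55],
    [[1.9,3.5,-3.2],[0,0,0],55],
  ],
)

```text
time: 5.18
tool_pos: [0.6253, 0.0494, 0.2253]
tool_rot: [0.0, 0.745, 0.667, -0.0]
contact_force: [-0.2, -0.2, -0.1]
gripper_width: 0.55
grasp_force: 0.0
```

Run:
```python
from h import *
P=np.array([.557,.0586])
def ba(w): r=np.array(w)[:2]-P; return (np.array([r@[.993,-.12],r@[.12,.993]])*1e3).round(1)
for n,u,v,z in [("pivot",362,212,.145),("armend",368,110,.14),("b1",561,100,.16),("bm",540,205,.16),("b2",514,320,.16)]:
    print(n,world("w3",u,v,z).round(4),ba(world("w3",u,v,z)),world("w3",u,v).round(4))
s=state();print(s["tool_pos"],s["contact_force"],ba(s["tool_pos"]))
p,d=snap("wrist","w4")
```

```text
pivot [0.5569 0.0585 0.145 ] [-0.1 -0.1] [0.557  0.0583 0.1443]
armend [0.563  0.1001 0.14  ] [ 1.  41.9] [0.5628 0.1    0.1416]
b1 [0.6284 0.0949 0.16  ] [66.6 44.7] [0.6282 0.0949 0.1603]
bm [0.6245 0.0573 0.16  ] [67.2  6.8] [0.6243 0.0574 0.1604]
b2 [0.618  0.0065 0.16  ] [ 66.8 -44.4] [0.6175 0.007  0.1608]
[0.62526738 0.04941927 0.22533589] [-0.1533834  -0.17184598 -0.10601339] [68.9 -0.9]
```

View pics/w4.png

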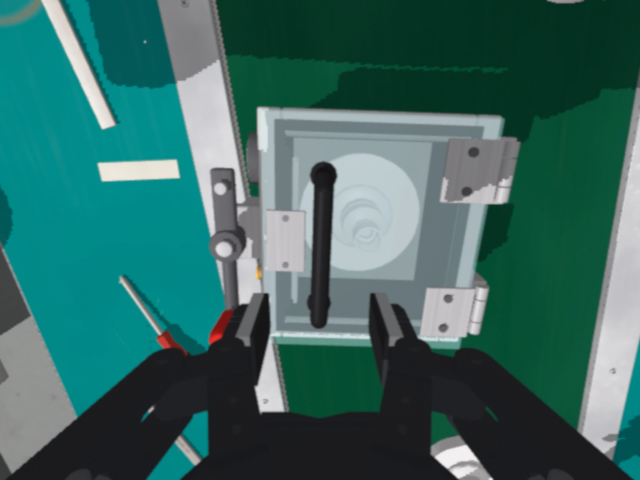

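The picture shows the bar (column 321, rows 175–320) parallel to the fingers and centred between them, and the clamp arm clear of the lid. I descend and grip.

Call:
jog_arm(
  targets=[
    [[0,0,1.2],[0,0,0],55],
    [[0,0,2.4],[0,0,0],55],
    [[0,0,3.1],[0,0,0],55],
    [[0,0,3.5],[0,0,0],55],
    [[0,0,3.5],[0,0,0],55],
    [[0,0,3.5],[0,0,0],40],
    [[0,0,3.5],[0,0,0],25],
    [[0,0,3.5],[0,0,0],20],
  ],
)

```text
time: 6.22
tool_pos: [0.6254, 0.0488, 0.1388]
tool_rot: [0.0, 0.746, 0.666, 0.0]
contact_force: [-1.3, 0.4, -0.3]
gripper_width: 0.201
grasp_force: 0.0
```

Call:
jog_arm(
  targets=[
    [[0,0,0],[0,0,0],10],
    [[0,0,0],[0,0,0],0],
    [[0,0,0],[0,0,0],0],
    [[0,0,0],[0,0,0],0],
    [[0,0,0],[0,0,0],0],
    [[0,0,0],[0,0,0],0],
  ],
)

```text
time: 6.98
tool_pos: [0.6264, 0.0486, 0.139]
tool_rot: [0.001, 0.746, 0.666, 0.001]
contact_force: [7.0, -0.3, -0.3]
gripper_width: 0.123
grasp_force: 58.4
```

The bar is gripped at 58 N. I now pull up slowly about the hinge.

Call:
jog_arm(
  targets=[
    [[0,0,-0.02],[0.03,0,0],0],
    [[0,0.01,-0.04],[0.05,0,0],0],
    [[0,0.01,-0.06],[0.08,0,0],0],
    [[0,0.02,-0.08],[0.11,0,0],0],
    [[0,0.02,-0.1],[0.13,0,0],0],
    [[0,0.03,-0.12],[0.16,0,0],0],
    [[0,0.03,-0.14],[0.19,0,0],0],
    [[0,0.03,-0.16],[0.21,0,0],0],
  ],
)

```text
time: 7.98
tool_pos: [0.626, 0.0487, 0.1395]
tool_rot: [-0.011, 0.746, 0.666, -0.009]
contact_force: [9.2, -0.5, -11.3]
gripper_width: 0.126
grasp_force: 58.3
```

Call:
jog_arm(
  targets=[
    [[0,0,-0.02],[0.03,0,0],0],
    [[0,0.01,-0.04],[0.05,0,0],0],
    [[0,0.01,-0.06],[0.08,0,0],0],
    [[0,0.02,-0.08],[0.11,0,0],0],
    [[0,0.02,-0.1],[0.13,0,0],0],
    [[0,0.03,-0.12],[0.16,0,0],0],
    [[0,0.03,-0.14],[0.19,0,0],0],
    [[0,0.03,-0.16],[0.21,0,0],0],
  ],
)

```text
time: 8.98
tool_pos: [0.6266, 0.0486, 0.1428]
tool_rot: [-0.022, 0.746, 0.666, -0.019]
contact_force: [8.4, 0.2, -9.7]
gripper_width: 0.127
grasp_force: 59.1
```

Call:
jog_arm(
  targets=[
    [[0,0,-0.02],[0.03,0,0],0],
    [[0,0.01,-0.04],[0.05,0,0],0],
    [[0,0.01,-0.06],[0.08,0,0],0],
    [[0,0.02,-0.08],[0.11,0,0],0],
    [[0,0.02,-0.1],[0.13,0,0],0],
    [[0,0.03,-0.12],[0.16,0,0],0],
    [[0,0.03,-0.14],[0.19,0,0],0],
    [[0,0.03,-0.16],[0.19,0,0],0],
  ],
)

```text
time: 9.98
tool_pos: [0.6285, 0.0483, 0.1493]
tool_rot: [-0.031, 0.745, 0.665, -0.027]
contact_force: [6.2, -0.1, -4.6]
gripper_width: 0.126
grasp_force: 59.7
```

Call:
jog_arm(
  targets=[
    [[0,0,0],[0,0,0],0],
    [[0,0,0],[0,0,0],0],
    [[0,0,0],[0,0,0],0],
    [[0,0,0],[0,0,0],0],
  ],
)

```text
time: 10.48
tool_pos: [0.6285, 0.0483, 0.1493]
tool_rot: [-0.031, 0.745, 0.665, -0.027]
contact_force: [6.8, -0.7, -4.8]
gripper_width: 0.13
grasp_force: 59.7
```

Run:
```python
from h import *
p,d=snap("wrist","w5")
print(state()["tool_pos"])
a=np.load("pics/w5.npz"); M=a["M"]
C=np.array([.557,.0586])+.110*np.array([.9925,-.122])
v,u=np.mgrid[0:480:2,0:640:2]; k=a["d"][v,u]
W=np.stack([(u-a["cx"])/a["f"]*k,(v-a["cy"])/a["f"]*k,k],-1)@M[:3,:3].T+M[:3,3]
r=W[...,:2]-C; x=r@[.9925,-.122]; y=r@[.122,.9925]
for lo in np.arange(-.09,.06,.015):
    m=(x>lo)&(x<lo+.015)&(abs(y)<.08)&(W[...,2]>.1)&(W[...,2]<.145)&(k>0)
    z=W[...,2][m]; print(round(lo+.0075,3),m.sum(),np.percentile(z,[10,50,90]).round(4) if m.sum() else "")
```

```text
[0.62849289 0.04825807 0.14933916]
-0.082 926 [0.1321 0.1332 0.1359]
-0.068 1498 [0.1314 0.1327 0.1356]
-0.052 1217 [0.1302 0.1312 0.1342]
-0.038 527 [0.129 0.13  0.135]
-0.022 1311 [0.1278 0.1287 0.1296]
-0.008 1540 [0.1267 0.1276 0.1284]
0.008 1580 [0.1256 0.1264 0.1273]
0.022 1616 [0.1244 0.1253 0.1262]
0.038 1702 [0.1233 0.1241 0.1251]
0.053 1902 [0.1224 0.1237 0.1263]
```

View pics/w5.png

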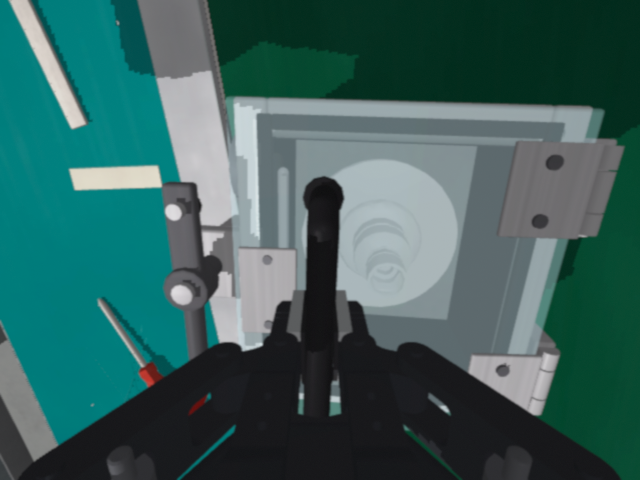

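The lid is ajar: its measured slope is about 0.077 rad, so the front edge is about 14 mm up. The fingers hold the bar around (320,330), and the clamp arm at (180,240) is clear of the lid. I'm handing it in.

```bash
python3 -c "
from plant import *
print(job_done())"
```

```text
the job is handed in; nothing more can be done
None
```

The job is handed in: the clamp is swung about 90° clear of the lid, the lid is free of its seal, and the gripper holds it steadily by the handle with the front edge about 14 mm up; it took about 10.5 s and I saw nothing disturbed.

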